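Stack the culture dishes for the incubator

TASK

Stack the four coloured culture dishes in the middle of the round dark carrier plate, ready for the incubator: build it up one dish at a time, red at the bottom, then yellow, then blue, and green on top, lid up and with their edges lined up. Keep the dishes level as you carry them, and leave the white dish, the flask, the bottle and the tube rack where they are.

Things in the scene. Friction and masses are not known exactly. Their poses are not given: they have to be found in the camera images.
- red_dish_mid (a point): round closed culture dish with a red lid on a white base, 55 mm in diameter, 22 mm high, flat below and on top, about 35 g, standing loose on the bench; the point is its centre, half-way up (11 mm above its underside), z up through the lid
- yellow_dish_mid (a point): round closed culture dish with a yellow lid on a white base, 55 mm in diameter, 22 mm high, flat below and on top, about 35 g, standing loose on the bench; the point is its centre, half-way up (11 mm above its underside), z up through the lid
- blue_dish_mid (a point): round closed culture dish with a blue lid on a white base, 55 mm in diameter, 22 mm high, flat below and on top, about 35 g, standing loose on the bench; the point is its centre, half-way up (11 mm above its underside), z up through the lid
- green_dish_mid (a point): round closed culture dish with a green lid on a white base, 55 mm in diameter, 22 mm high, flat below and on top, about 35 g, standing loose on the bench; the point is its centre, half-way up (11 mm above its underside), z up through the lid
- carrier: round carrier plate of dark steel, 100 mm in diameter, 10 mm thick, fixed to the bench, flat on top with two thin white rings round its centre; origin at the centre of its underside, so its top is 10 mm above the origin
- white_dish_mid (a point): round closed culture dish with a white lid on a white base, 55 mm in diameter, 22 mm high, flat below and on top, about 35 g, standing loose on the bench; the point is its centre, half-way up (11 mm above its underside), z up through the lid; a spare that is not part of the stack
- flask: bystander: glass conical flask with a dark stopper, 66 mm across at the foot, 110 mm high, loose; origin at the centre of its underside
- reagent: bystander: amber bottle with a blue cap, 48 mm in diameter, 100 mm high, loose; origin at the centre of its underside
- tube_rack: bystander: white rack of black-capped test tubes, 60 x 136 mm and 106 mm high, fixed to the bench; origin at the centre of its underside, long side along its y
There are look-alikes about, which are no part of the job. What is shaped like the part that bears yellow_dish_mid but pink is not meant.

How it is judged:
On the way, in this order (a step that is already met when the one before it is completed fails the run):
1. the red dish stands on the carrier plate, released (horizontal distance between red_dish_mid and carrier below 0.012 m and z of red_dish_mid in the frame of carrier between 0.017 and 0.025 m and angle between red_dish_mid's own z axis and vertical below 0.12 rad and linear speed of red_dish below 0.02 m/s and contact force between the fingers and red_dish below 0.1 N), for 0.2 s.
2. the yellow dish stands on the red one, released (all of step 1 and horizontal distance between yellow_dish_mid and red_dish_mid below 0.01 m and z of yellow_dish_mid in the frame of carrier between 0.039 and 0.047 m and angle between yellow_dish_mid's own z axis and vertical below 0.12 rad and linear speed of yellow_dish below 0.02 m/s and contact force between the fingers and yellow_dish below 0.1 N), for 0.2 s.
3. the blue dish stands on the yellow one, released (all of step 2 and horizontal distance between blue_dish_mid and yellow_dish_mid below 0.01 m and z of blue_dish_mid in the frame of carrier between 0.061 and 0.069 m and angle between blue_dish_mid's own z axis and vertical below 0.12 rad and linear speed of blue_dish below 0.02 m/s and contact force between the fingers and blue_dish below 0.1 N), for 0.2 s.
4. the green dish stands on the blue one, released (all of step 3 and horizontal distance between green_dish_mid and blue_dish_mid below 0.01 m and z of green_dish_mid in the frame of carrier between 0.083 and 0.091 m and angle between green_dish_mid's own z axis and vertical below 0.12 rad and linear speed of green_dish below 0.02 m/s and contact force between the fingers and green_dish below 0.1 N), for 0.2 s.
At the end, for the whole second after the job is handed in: the red dish stands on the carrier plate within 12 mm of its centre, the yellow on the red, the blue on the yellow and the green on the blue, each within 10 mm of the centre of the one below, at its stacked height within 4 mm, lid up, upright within 0.12 rad, at rest and released (all of step 4); the robot touches nothing.
It fails at once if a coloured dish is tipped by more than 35 degrees (angle between any of red_dish_mid, yellow_dish_mid, blue_dish_mid, green_dish_mid's own z axis and vertical above 0.61 rad).
It fails at once if the spare white dish is pushed more than 20 mm away or tipped (distance of white_dish_mid from where it was at the start of the episode above 0.02 m or angle between white_dish_mid's own z axis and vertical above 0.3 rad).
It fails at once if the flask is pushed more than 20 mm away or tipped (distance of flask from where it was at the start of the episode above 0.02 m or angle between flask's own z axis and vertical above 0.3 rad).
It fails at once if the bottle is pushed more than 20 mm away or tipped (distance of reagent from where it was at the start of the episode above 0.02 m or angle between reagent's own z axis and vertical above 0.3 rad).
It also fails if it takes over 120 s, if anything falls off the work surface, if the arm or the gripper's body presses on something with over 40 N, if the wrist force passes 120 N, or if a joint passes its speed limit or range.

ROBOT

A 6-joint arm with a two-finger parallel gripper is mounted at the origin on the work surface. World frame = base frame: x ahead of the robot, y to its left, z up, the work surface at z = 0. Lengths are in m, angles in rad, forces in N, time in s.
With the tool pointing down it reaches from about 0.225 to 0.875 m from the base axis. Payload 3.4 kg.
Tool frame: the origin (TCP) lies between the finger pads; the fingertips stand 11 mm ahead of it and the grasp point (between the pads) lies 8 mm behind it; z points along the fingers, y is the line along which they close (so a half turn about z gives the same grasp; the last joint's range is limited). The gripper opens to 85 mm and grips with 20 to 120 N. Pads are 22 mm wide; open, the fingers measure 114 mm over their backs; the gripper's body (76 mm by 85 mm) begins 54 mm behind the grasp point. The pads swing forward as they close: fully open they stand 13 mm farther back than shut.
Start: joints at [1.027, 0.276, 1.505, -0, 1.361, -0.121], TCP at [0.236, 0.524, 0.221] pointing down, gripper open.
Joint ranges: [-2.89, 2.89], [-0.75, 2.08], [0.22, 2.7], [-1.18, 4.32], [0.11, 2.71], [-2.7, 2.7]. Speed limits (rad/s): [2.57, 2.57, 3.14, 3.14, 3.14, 3.14].

INTERFACE

Orientations are given as a unit quaternion [w, x, y, z].
In Python, from rig import sensors, eyes, manip gives the robot as it stands.
- The arm moves only by the tool drive_tool, never from a script. Its argument "deltas" is a list of rows, each an object with "linear": the shift along the world's x, y, z in mm, a list of three; "twist": the turn about the world's z in degrees; "claw": the opening, from 0 (shut) to 1 (fully open). In form: [{"linear": [tx, ty, tz], "twist": twist, "claw": claw}, ...]. A call has 1 to 12 rows; each row is the pose to reach, as a shift and turn from the pose commanded when the call began; what a row does not reach only later rows make up. A row lasts 1/12 s, in which the tool goes at most 41.7 mm and 7.16 degrees, less where a joint would pass 70% of its speed; a pose out of reach is approached as far as the arm can. A call with a gripper value outside its range is refused whole. The fingers move at their own pace and stop on an object; "squeeze" is the grip in N (left out, the last holds). Time passes only in rows, so rows that repeat a pose let the fingers close. It gives the time, the measured TCP pose, the force, the opening and the grip force at its end, in the units of the state.
- sensors.get_state(): the state, without advancing time (a new reading comes with each control period).
- eyes.get_image(name): name is "scene" or "side" or "wrist"; returns the picture (480x640x3 uint8, red, green, blue); there is no depth.
- eyes.camera_model(name): a dict with "intrinsics" (3x3 intrinsics, pixels), "R" (3x3) and "t" (3): a world point X has camera coordinates R X + t. Camera axes: x right, y down, z forward; pixel columns grow to the right and rows downward; lengths in m; the calibration is good to about 2 mm. A picture is of the moment at which its call begins: read the wrist's pose just before it. camera_model takes no time and is no camera call; for the wrist camera it gives the pose at the moment of the call.
- manip.sign_off(): hands the job in; it is judged then, once.
The state is a dict: "clock": time; "qpos": joint angles; "qd": joint speeds; "effort": joint torques, N m; "position": TCP position; "ee_rot": TCP orientation; "contact_force": force on the tool from outside, world axes, zero at the start; "moment": the same for the moment, N m; "width": finger opening in m; "gripper_force": force on a finger pad.
Only numpy, scipy, OpenCV 4.12 (cv2) and the standard library are available. Lean on these libraries where they do the work, as an engineer would, in place of code of your own. Each camera call takes 0.05 s, during which the arm holds its last target. There are 200 camera calls.

## Working session

There is one attempt and no reset: what is moved stays moved. The work goes in short steps, Python scripts to look and compute and a tool call to move; the robot and the scene stay as the last step left them, time stands still between calls to the robot, and variables do not carry over. Pictures are saved under pics/ and viewed, at most 14 in all, crops included, and the job is handed in when it is done.

Besides the shell and the picture viewer there is one more tool, called by a JSON object that holds its "method" and its "body", one argument or row to a line. drive_tool: Moves the arm, as the interface text tells. Its arguments: {"type":"object","properties":{"deltas":{"type":"array","items":{"type":"object","properties":{"linear":{"type":"array","items":{"type":"number"}},"twist":{"type":"number"},"claw":{"type":"number"}}}},"squeeze":{"type":"number"}},"required":["deltas"]}

```bash
mkdir -p pics; python3 - <<'E'
from rig import sensors, eyes
import cv2
s=sensors.get_state(); print(s['clock'],s['position'],s['ee_rot'],s['width'])
for n in ("scene","side"):
    cv2.imwrite(f"pics/{n}0.png",eyes.get_image(n)[:,:,::-1])
    m=eyes.camera_model(n); print(n,m)
E
```

```text
0.0 [0.23565048 0.52388998 0.22044885] [-2.80965715e-04  2.09817688e-01  9.77740113e-01 -8.54987472e-04] 0.08523284151364274
scene {'intrinsics': array([[537.55182418,   0.        , 314.94331093],
       [  0.        , 537.55182418, 237.04018692],
       [  0.        ,   0.        ,   1.        ]]), 'R': array([[ 0.65275687,  0.75756087,  0.00316077],
       [ 0.66240015, -0.56872656, -0.48762295],
       [-0.36760645,  0.32039292, -0.87304861]]), 't': array([-0.33014398, -0.31503273,  1.33557973])}
side {'intrinsics': array([[457.55853596,   0.        , 318.9051817 ],
       [  0.        , 457.55853596, 232.36664513],
       [  0.        ,   0.        ,   1.        ]]), 'R': array([[ 0.81276345, -0.58253333,  0.00839636],
       [-0.38948874, -0.55402832, -0.73576568],
       [ 0.43325985,  0.59473317, -0.67718414]]), 't': array([-0.39047088,  0.21073358,  0.89972485])}
```

View pics/scene0.png

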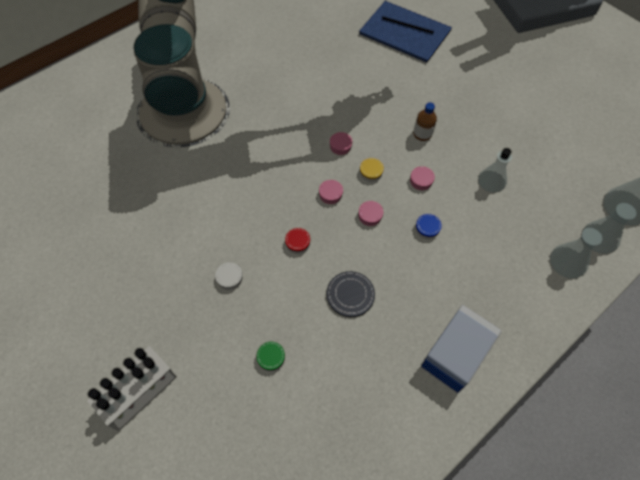

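View pics/side0.png

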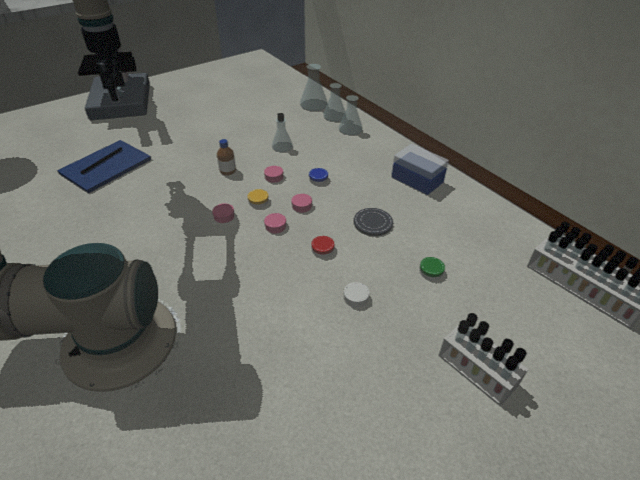

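The scene view shows red (297,240), yellow (371,169), blue (428,225), green (270,356), carrier (351,293) and white (228,276).

Possible mix-ups:
- **Yellow:** pink dishes at (331,191), (371,212) and (422,177), and a dark pink one at (341,143). The pinks crowd it.
- **Red:** the same pink dishes. Red is the saturated one at (297,240).
- **Blue:** the box at (462,348), the mat at (405,30) and the bottle cap at (430,107).

Next I'll localise them and check a close crop.

```bash
cat > h.py <<'E'
import numpy as np, cv2
from rig import eyes, sensors
def ray(m,uv,z):
    R,t,K=np.array(m['R']),np.array(m['t']),np.array(m['intrinsics'])
    d=R.T@np.linalg.inv(K)@[uv[0],uv[1],1]; c=-R.T@t
    return c+d*(z-c[2])/d[2]
E
python3 - <<'E'
from h import *
seeds={'scene':dict(red=(297,238),yellow=(371,168),blue=(428,224),green=(270,354),white=(228,274),carrier=(351,293),p1=(331,190),p2=(371,211),p3=(422,176),p4=(341,142),bottle=(425,133),flask=(490,186)),
'side':dict(red=(323,243),yellow=(258,196),blue=(318,174),green=(432,266),white=(356,293),carrier=(373,221),p1=(275,221),p2=(302,201),p3=(274,173),p4=(223,211),bottle=(227,168),flask=(283,146))}
for n in seeds:
    im=cv2.imread(f'pics/{n}0.png'); m=eyes.camera_model(n)
    for k,(u,v) in seeds[n].items():
        c=(u,v); z=.022
        if k in('carrier','bottle','flask'): z={'carrier':.01}.get(k,.01)
        elif k!='white':
            hsv=cv2.cvtColor(im,cv2.COLOR_BGR2HSV).astype(int); s=hsv[v,u]
            dh=abs(hsv[...,0]-s[0]); dh=np.minimum(dh,180-dh)
            M=((dh<10)&(abs(hsv[...,1]-s[1])<70)&(hsv[...,2]>40)).astype('uint8')
            _,L,st,ce=cv2.connectedComponentsWithStats(M); c=ce[L[v,u]]; z=.017
        print(n,k,np.round(c,1),np.round(ray(m,c,z)*1000))
im=cv2.imread('pics/scene0.png')[120:310,270:450]
cv2.imwrite('pics/crop.png',cv2.resize(im,None,fx=3,fy=3,interpolation=cv2.INTER_CUBIC))
E
```

```text
scene red [297.2 239.6] [476. -24.  17.]
scene yellow [371.3 168.2] [443. 224.  17.]
scene blue [428.  225.3] [632. 212.  17.]
scene green [270.2 355.9] [ 635. -223.   17.]
scene white [228 274] [ 448. -183.   22.]
scene carrier [351 293] [638. -18.  10.]
scene p1 [330.3 191.2] [429. 111.  17.]
scene p2 [370.2 212.6] [528. 140.  17.]
scene p3 [421.7 177.5] [536. 293.  17.]
scene p4 [340.4 142.7] [342. 220.  17.]
scene bottle [425 133] [448. 398.  10.]
scene flask [490 186] [650. 398.  10.]
side red [322.3 244.3] [472. -25.  17.]
side yellow [257.7 196.2] [440. 222.  17.]
side blue [318.1 173.9] [630. 212.  17.]
side green [432.  266.4] [ 632. -225.   17.]
side white [356 293] [ 441. -189.   22.]
side carrier [373 221] [630. -24.  10.]
side p1 [274.9 222.5] [422. 105.  17.]
side p2 [301.3 202.4] [520. 133.  17.]
side p3 [273.4 173.5] [527. 286.  17.]
side p4 [223.1 212.6] [334. 213.  17.]
side bottle [227 168] [437. 394.  10.]
side flask [283 146] [632. 401.  10.]
```

View pics/crop.png

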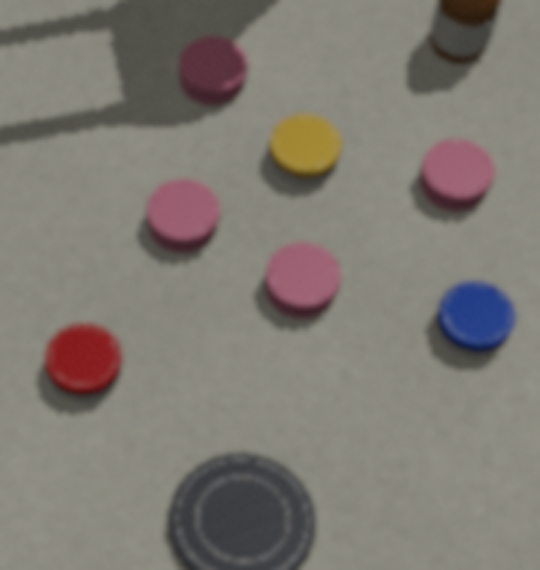

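The crop confirms it: one yellow at crop (305,146) is the only yellow among the pinks. Red is at (83,357) and blue at (476,315). Moving above red for a close look with the wrist camera.

{"method": "drive_tool", "body": {
  "deltas": [
    {"linear": [238,-549,-60],"twist": 0,"claw": 1},
    {"linear": [238,-549,-60],"twist": 0,"claw": 1},
    {"linear": [238,-549,-60],"twist": 0,"claw": 1},
    {"linear": [238,-549,-60],"twist": 0,"claw": 1},
    {"linear": [238,-549,-60],"twist": 0,"claw": 1},
    {"linear": [238,-549,-60],"twist": 0,"claw": 1},
    {"linear": [238,-549,-60],"twist": 0,"claw": 1},
    {"linear": [238,-549,-60],"twist": 0,"claw": 1},
    {"linear": [238,-549,-60],"twist": 0,"claw": 1},
    {"linear": [238,-549,-60],"twist": 0,"claw": 1},
    {"linear": [238,-549,-60],"twist": 0,"claw": 1},
    {"linear": [238,-549,-60],"twist": 0,"claw": 1}
  ],
  "squeeze": 25
}}

```text
clock: 1.1
position: [0.4339, 0.0659, 0.1712]
ee_rot: [-0.0, 0.21, 0.978, 0.0]
contact_force: [0.5, 1.0, -0.1]
width: 0.0851
gripper_force: 0.0
```

{"method": "drive_tool", "body": {
  "deltas": [
    {"linear": [40,-91,-11],"twist": 0,"claw": 1},
    {"linear": [40,-91,-11],"twist": 0,"claw": 1},
    {"linear": [40,-91,-11],"twist": 0,"claw": 1},
    {"linear": [40,-91,-11],"twist": 0,"claw": 1},
    {"linear": [40,-91,-11],"twist": 0,"claw": 1}
  ]
}}

```text
clock: 1.52
position: [0.4735, -0.0236, 0.1598]
ee_rot: [-0.001, 0.211, 0.977, 0.0]
contact_force: [-0.6, 0.5, -0.3]
width: 0.0856
gripper_force: 0.0
```

```bash
cat >> h.py <<'E'
def wrist(name):
    s=sensors.get_state(); m=eyes.camera_model('wrist'); im=eyes.get_image('wrist')[:,:,::-1].copy()
    cv2.imwrite(f'pics/{name}.png',im)
    print(s['clock'],np.round(s['position']*1000,1),s['width'])
    return im,m
def blob(im,lo,hi):
    hsv=cv2.cvtColor(im,cv2.COLOR_BGR2HSV); 
    if lo[0]>hi[0]: M=cv2.inRange(hsv,(0,)+lo[1:],hi)|cv2.inRange(hsv,lo,(179,)+hi[1:])
    else: M=cv2.inRange(hsv,lo,hi)
    c=max(cv2.findContours(M,cv2.RETR_EXTERNAL,cv2.CHAIN_APPROX_NONE)[0],key=cv2.contourArea)
    return cv2.fitEllipse(cv2.convexHull(c))
E
python3 - <<'E'
from h import *
im,m=wrist('w1')
e=blob(im,(172,150,60),(8,255,255)); print(e, ray(m,e[0],.019)*1000)
print(-m['R'].T@m['t'])
E
```

```text
1.5167 [473.5 -23.6 159.8] 0.08559416215505943
((305.7413024902344, 219.0961151123047), (71.7272720336914, 73.16433715820312), 77.31029510498047) [474.18081797 -25.31406843  19.        ]
[0.40711914 0.00516143 0.31283149]
```

View pics/w1.png

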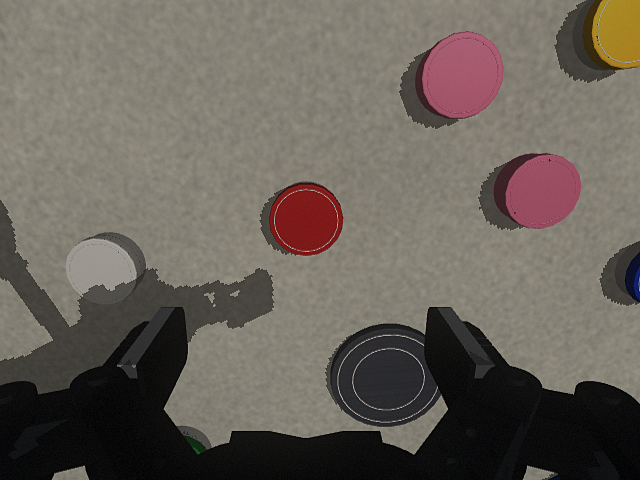

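Wrist view: red at (306,219), the carrier rings at about (388,375), and the taller pinks well to the right. Descending.

{"method": "drive_tool", "body": {
  "deltas": [
    {"linear": [0,-1,-40],"twist": 0,"claw": 1},
    {"linear": [0,-1,-80],"twist": 0,"claw": 1},
    {"linear": [0,-1,-110],"twist": 0,"claw": 1},
    {"linear": [0,-1,-125],"twist": 0,"claw": 1},
    {"linear": [0,-1,-135],"twist": 0,"claw": 1},
    {"linear": [0,-1,-142],"twist": 0,"claw": 1},
    {"linear": [0,-1,-146],"twist": 0,"claw": 1},
    {"linear": [0,-1,-146],"twist": 0,"claw": 1}
  ]
}}

```text
clock: 2.23
position: [0.4734, -0.0231, 0.0143]
ee_rot: [-0.0, 0.209, 0.978, 0.0]
contact_force: [-0.5, 0.1, 0.5]
width: 0.0854
gripper_force: 0.0
```

```bash
python3 - <<'E'
from h import *
im=cv2.imread('pics/w1.png')
import json
# model of w1: recompute from relative pose is not possible now; take a fresh look
im2,m=wrist('w2'); cv2.imwrite('pics/s2.png',eyes.get_image('side')[200:290,260:400,::-1].repeat(5,0).repeat(5,1))
E
```

```text
2.2333 [473.4 -23.1  14.3] 0.08538640556349507
```

View pics/w2.png

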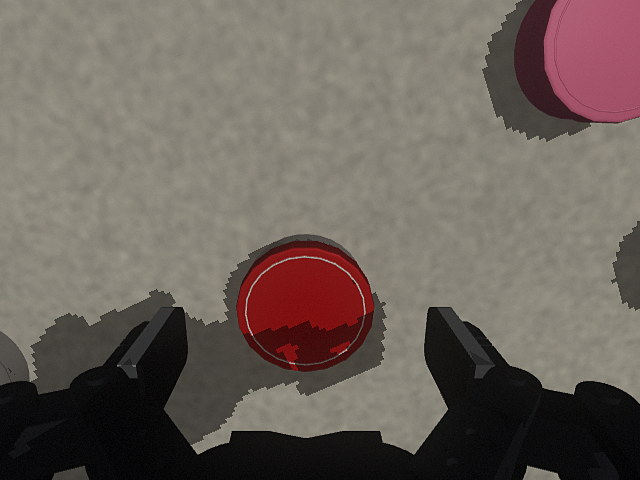

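The dish is at (305,308) between the pads, about level with the fingers. Closing and lifting.

{"method": "drive_tool", "body": {
  "deltas": [
    {"linear": [0,-1,0],"claw": 0.3,"twist": 0},
    {"linear": [0,-1,0],"claw": 0.3,"twist": 0},
    {"linear": [0,-1,0],"claw": 0.3,"twist": 0},
    {"linear": [0,-1,0],"claw": 0.3,"twist": 0},
    {"linear": [0,-1,0],"claw": 0.3,"twist": 0},
    {"linear": [0,-1,0],"claw": 0.3,"twist": 0},
    {"linear": [0,-1,0],"claw": 0.3,"twist": 0},
    {"linear": [0,-1,0],"claw": 0.3,"twist": 0}
  ],
  "squeeze": 25
}}

```text
clock: 3.0
position: [0.4738, -0.0251, 0.0144]
ee_rot: [-0.0, 0.21, 0.978, 0.0]
contact_force: [-0.2, 0.6, -0.5]
width: 0.0256
gripper_force: 0.0
```

{"method": "drive_tool", "body": {
  "deltas": [
    {"linear": [0,0,8],"claw": 0.3,"twist": 0},
    {"linear": [0,0,25],"claw": 0.3,"twist": 0},
    {"linear": [0,0,50],"claw": 0.3,"twist": 0},
    {"linear": [0,0,70],"claw": 0.3,"twist": 0},
    {"linear": [0,0,80],"claw": 0.3,"twist": 0},
    {"linear": [0,0,80],"claw": 0.3,"twist": 0},
    {"linear": [0,0,80],"claw": 0.3,"twist": 0}
  ]
}}

```text
clock: 3.58
position: [0.4742, -0.0251, 0.0952]
ee_rot: [0.001, 0.21, 0.978, 0.0]
contact_force: [-0.5, -0.4, -1.1]
width: 0.0253
gripper_force: 0.0
```

```bash
python3 - <<'E'
from h import *
im,m=wrist('w3')
e=blob(im,(172,150,40),(8,255,255)); p=sensors.get_state()['position']; print(e)
for z in (p[2]+.003,p[2]+.01): print(z,ray(m,e[0],z)*1000)
R=m['R']; print(R, -R.T@m['t']-p)
E
```

```text
3.5833 [474.2 -25.1  95.2] 0.025310028163975297
((307.5077209472656, 242.45668029785156), (90.54478454589844, 92.5223159790039), 85.2895736694336)
0.09733838425036612 [450.96171416 -15.25378801  97.33838425]
0.10433838425036611 [448.92680551 -14.37254806 104.33838425]
[[ 4.11528479e-01  9.11396860e-01 -2.74786873e-04]
 [ 8.72281073e-01 -3.93778877e-01  2.89937796e-01]
 [ 2.64140192e-01 -1.19557352e-01 -9.57045453e-01]] [-0.06624717  0.02868805  0.15357088]
```

View pics/w3.png

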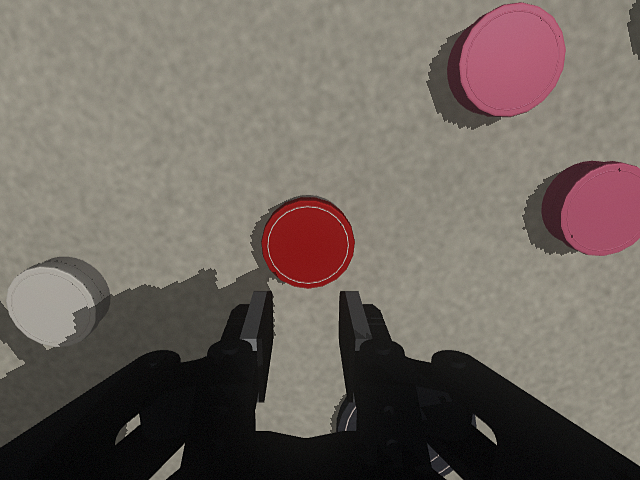

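The fingers closed to 25 mm without holding anything, and red is still in place on the bench at (308,242). The pads must have passed above the lid, so I'll check the side crop taken before closing.

View pics/s2.png

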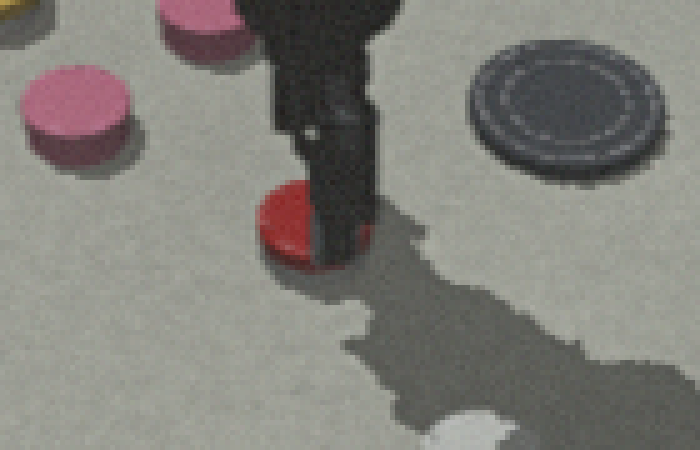

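In that crop the tip is at (335,262), which puts it about 36 mm above the bench with the TCP at 14 mm. So the open tips really sit about 22 mm behind the reported TCP. I'll reopen and go lower in stages, watching the force.

{"method": "drive_tool", "body": {
  "deltas": [
    {"linear": [0,0,0],"claw": 1,"twist": 0},
    {"linear": [0,0,0],"claw": 1,"twist": 0},
    {"linear": [0,0,0],"claw": 1,"twist": 0},
    {"linear": [0,0,0],"claw": 1,"twist": 0},
    {"linear": [0,0,0],"claw": 1,"twist": 0},
    {"linear": [0,0,0],"claw": 1,"twist": 0},
    {"linear": [0,0,-35],"claw": 1,"twist": 0},
    {"linear": [0,0,-65],"claw": 1,"twist": 0},
    {"linear": [0,0,-80],"claw": 1,"twist": 0},
    {"linear": [0,0,-88],"claw": 1,"twist": 0},
    {"linear": [0,0,-93],"claw": 1,"twist": 0},
    {"linear": [0,0,-93],"claw": 1,"twist": 0}
  ]
}}

```text
clock: 4.63
position: [0.4738, -0.0251, 0.001]
ee_rot: [-0.0, 0.21, 0.978, 0.0]
contact_force: [0.1, -0.4, 0.7]
width: 0.0855
gripper_force: 0.0
```

```bash
python3 - <<'E'
from h import *
s=sensors.get_state();print(s['position'],s['contact_force'],s['width'])
a=eyes.get_image('side')[200:290,260:400,::-1].repeat(5,0).repeat(5,1)
cv2.imwrite('pics/s3.png',a)
E
```

```text
[ 0.47378337 -0.02506696  0.00097934] [ 0.07981377 -0.4387195   0.69854816] 0.08545701194039128
```

View pics/s3.png

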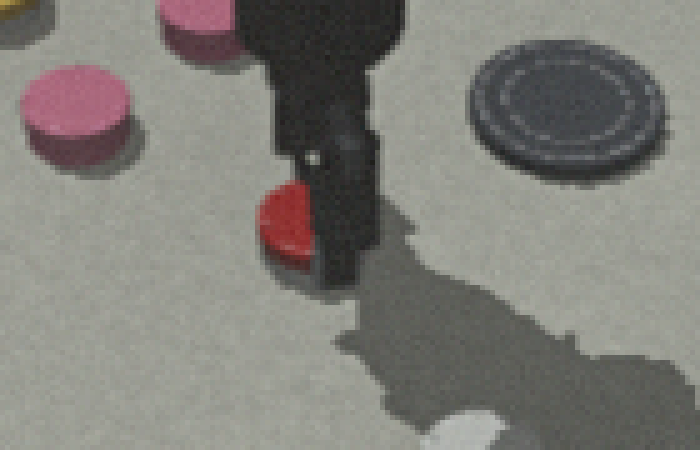

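The tip is now at crop (335,287), about 20 mm above the bench. Lowering 11 mm more and closing.

{"method": "drive_tool", "body": {
  "deltas": [
    {"linear": [0,0,-4],"claw": 1,"twist": 0},
    {"linear": [0,0,-8],"claw": 1,"twist": 0},
    {"linear": [0,0,-11],"claw": 1,"twist": 0},
    {"linear": [0,0,-11],"claw": 1,"twist": 0}
  ]
}}

```text
clock: 5.02
position: [0.4737, -0.025, -0.0097]
ee_rot: [-0.0, 0.21, 0.978, 0.0]
contact_force: [-1.1, -0.6, -0.2]
width: 0.0856
gripper_force: 0.0
```

{"method": "drive_tool", "body": {
  "deltas": [
    {"linear": [0,0,0],"claw": 0.55,"twist": 0},
    {"linear": [0,0,0],"claw": 0.55,"twist": 0},
    {"linear": [0,0,0],"claw": 0.55,"twist": 0},
    {"linear": [0,0,0],"claw": 0.55,"twist": 0},
    {"linear": [0,0,0],"claw": 0.55,"twist": 0},
    {"linear": [0,0,0],"claw": 0.55,"twist": 0}
  ]
}}

```text
clock: 5.52
position: [0.474, -0.0251, -0.0092]
ee_rot: [0.0, 0.21, 0.978, 0.0]
contact_force: [-0.2, -0.4, 5.2]
width: 0.0543
gripper_force: 26.3
```

Gripped at 54.3 mm and 26 N, with a light bench touch. Lifting and heading to the carrier, then looking.

{"method": "drive_tool", "body": {
  "deltas": [
    {"linear": [0,0,6],"claw": 0.5,"twist": 0},
    {"linear": [0,0,20],"claw": 0.5,"twist": 0},
    {"linear": [0,0,40],"claw": 0.5,"twist": 0},
    {"linear": [10,0,60],"claw": 0.5,"twist": 0},
    {"linear": [30,1,70],"claw": 0.5,"twist": 0},
    {"linear": [55,2,70],"claw": 0.5,"twist": 0},
    {"linear": [80,3,70],"claw": 0.5,"twist": 0},
    {"linear": [95,3,70],"claw": 0.5,"twist": 0},
    {"linear": [100,4,70],"claw": 0.5,"twist": 0},
    {"linear": [100,4,70],"claw": 0.5,"twist": 0},
    {"linear": [100,4,70],"claw": 0.5,"twist": 0}
  ]
}}

```text
clock: 6.43
position: [0.5724, -0.0208, 0.0599]
ee_rot: [-0.001, 0.21, 0.978, -0.0]
contact_force: [0.5, 0.3, 0.2]
width: 0.0539
gripper_force: 26.5
```

```bash
python3 - <<'E'
from h import *
im,m=wrist('w4'); s=sensors.get_state(); p=s['position']
print(s['gripper_force'],m['intrinsics'])
e=blob(im,(172,150,40),(8,255,255)); print(e)
print('red',ray(m,e[0],p[2]+.009+.021)*1000-p*1000)
np.savez('w4.npz',R=m['R'],t=m['t'],intrinsics=m['intrinsics'])
E
```

```text
6.4333 [572.4 -20.8  59.9] 0.05390919102593382
26.523362696170807 [[406.68207878   0.         305.50332665]
 [  0.         406.68207878 237.33525772]
 [  0.           0.           1.        ]]
((305.627685546875, 332.0346984863281), (150.17770385742188, 159.34584045410156), 90.41631317138672)
red [-1.94343491 -0.31696887 30.        ]
```

View pics/w4.png

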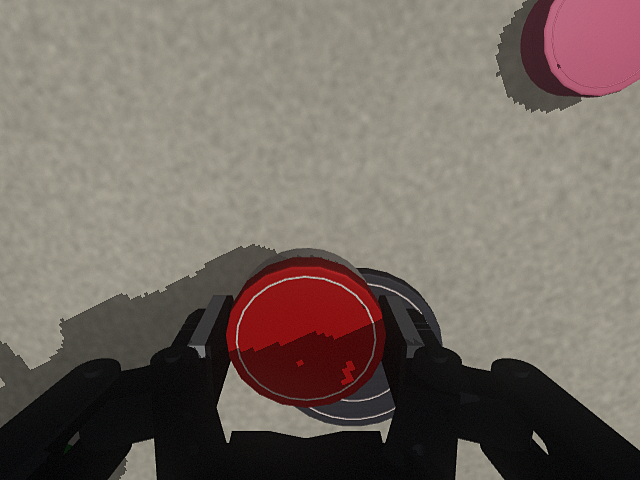

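Red is held level, with the lid ring centre at about (306,339). I'll get the carrier centre from w1, fitting the inner ring at about (388,378).

```bash
python3 - <<'E'
from h import *
w=np.load('w4.npz'); R=w['R']; m=dict(R=R,t=-R@np.array([.40711914,.00516143,.31283149]),intrinsics=w['intrinsics'])
im=cv2.imread('pics/w1.png'); g=cv2.cvtColor(im,cv2.COLOR_BGR2GRAY)
sub=g[340:415,345:427]; M=(sub>110).astype('uint8')
_,L,st,ce=cv2.connectedComponentsWithStats(M,connectivity=8)
i=[k for k in range(1,len(st)) if 60<st[k][2]<80 and 50<st[k][3]<75]; print(st)
for k in i:
    p=np.argwhere(L==k)[:,::-1]+[345,340]; e=cv2.fitEllipse(p.astype(np.float32)); print(e, ray(m,e[0],.01)*1000)
print(ray(m,(388,378.5),.01)*1000)
e=blob(im,(172,150,60),(8,255,255)); print(ray(m,e[0],.022)*1000)
# scene & side dark-plate fits
for n,c in(('scene',(351,293)),('side',(373,221))):
    a=cv2.cvtColor(cv2.imread(f'pics/{n}0.png'),cv2.COLOR_BGR2GRAY); M=np.zeros_like(a); u,v=c
    M[v-35:v+35,u-35:u+35]=a[v-35:v+35,u-35:u+35]<95
    cs=max(cv2.findContours(M,0,1)[0],key=cv2.contourArea); e=cv2.fitEllipse(cs); print(n,e,ray(eyes.camera_model(n),e[0],.006)*1000)
E
```

```text
[[   0    0   82   75 5907]
 [  16    1    4    3    4]
 [  21    0    2    1    2]
 [  70    0    9    6    9]
 [   0    4   15   15   20]
 [  36    9    5    1    5]
 [  42    8    8    1    8]
 [  51    9   12    4   12]
 [  30   11    2    1    2]
 [  33   10    2    1    2]
 [  26   12    3    2    3]
 [  64   13   15   21   27]
 [   7   14   18   30   39]
 [  79   35    1    6    6]
 [  69   42   10   18   20]
 [   8   45   12   19   20]
 [  62   60    6    5    6]
 [   0   63   13   12   15]
 [  21   64   11    5   11]
 [  60   65    1    1    1]
 [  77   65    5    5    5]
 [  55   67    2    1    2]
 [  58   66    1    1    1]
 [  33   69    5    1    5]
 [  46   69    4    1    4]
 [  52   68    2    1    2]
 [  73   70    3    3    3]
 [   0   73    3    2    4]
 [  71   73    1    1    1]
 [  80   73    2    2    3]
 [  69   74    1    1    1]]
[635.07863567 -19.75523037  10.        ]
[473.36591735 -24.9991969   22.        ]
scene ((349.689453125, 294.69964599609375), (46.25150680541992, 48.5799560546875), 83.38558959960938) [638.15766199 -21.18464115   6.        ]
side ((373.20892333984375, 221.9799346923828), (27.657489776611328, 39.37474822998047), 98.06968688964844) [631.58302623 -24.29480641   6.        ]
```

Carrier centre is about (635,-21). Moving over it and lowering.

{"method": "drive_tool", "body": {
  "deltas": [
    {"linear": [15,0,0],"claw": 0.5,"twist": 0},
    {"linear": [40,0,0],"claw": 0.5,"twist": 0},
    {"linear": [55,0,0],"claw": 0.5,"twist": 0},
    {"linear": [61,0,0],"claw": 0.5,"twist": 0},
    {"linear": [61,0,-15],"claw": 0.5,"twist": 0},
    {"linear": [61,0,-35],"claw": 0.5,"twist": 0},
    {"linear": [61,0,-47],"claw": 0.5,"twist": 0},
    {"linear": [61,0,-53],"claw": 0.5,"twist": 0},
    {"linear": [61,0,-56],"claw": 0.5,"twist": 0},
    {"linear": [61,0,-58],"claw": 0.5,"twist": 0},
    {"linear": [61,0,-58],"claw": 0.5,"twist": 0},
    {"linear": [61,0,-58],"claw": 0.5,"twist": 0}
  ]
}}

```text
clock: 7.48
position: [0.6353, -0.0212, 0.0032]
ee_rot: [0.001, 0.21, 0.978, 0.0]
contact_force: [0.1, -0.7, -0.3]
width: 0.0538
gripper_force: 26.5
```

{"method": "drive_tool", "body": {
  "deltas": [
    {"linear": [0,0,-1],"claw": 0.5,"twist": 0},
    {"linear": [0,0,-2],"claw": 0.5,"twist": 0},
    {"linear": [0,0,-2],"claw": 0.5,"twist": 0},
    {"linear": [0,0,-2],"claw": 0.5,"twist": 0}
  ]
}}

```text
clock: 7.82
position: [0.6353, -0.0211, 0.0009]
ee_rot: [0.001, 0.21, 0.978, 0.0]
contact_force: [-0.1, -0.4, 1.3]
width: 0.0539
gripper_force: 26.7
```

{"method": "drive_tool", "body": {
  "deltas": [
    {"linear": [0,0,0],"claw": 0.75,"twist": 0},
    {"linear": [0,0,0],"claw": 1,"twist": 0},
    {"linear": [0,0,0],"claw": 1,"twist": 0},
    {"linear": [0,0,0],"claw": 1,"twist": 0},
    {"linear": [0,0,0],"claw": 1,"twist": 0},
    {"linear": [0,0,15],"claw": 1,"twist": 0},
    {"linear": [0,0,50],"claw": 1,"twist": 0},
    {"linear": [0,0,90],"claw": 1,"twist": 0},
    {"linear": [-10,10,120],"claw": 1,"twist": 0},
    {"linear": [-30,30,140],"claw": 1,"twist": 0},
    {"linear": [-30,30,140],"claw": 1,"twist": 0},
    {"linear": [-30,30,140],"claw": 1,"twist": 0}
  ]
}}

```text
clock: 8.82
position: [0.6049, 0.0096, 0.1422]
ee_rot: [0.002, 0.209, 0.978, 0.0]
contact_force: [-0.4, 0.4, -0.7]
width: 0.0852
gripper_force: 0.0
```

```bash
python3 - <<'E'
from h import *
im,m=wrist('w5')
e=blob(im,(172,150,40),(8,255,255)); print(e, 'red',ray(m,e[0],.03)*1000)
c,r=cv2.minEnclosingCircle(np.zeros((1,2),np.float32))
print(m['R'].tolist(),m['t'].tolist())
E
```

```text
8.8167 [604.9   9.6 142.2] 0.08521301500995207
((283.24609375, 280.9068603515625), (74.87680053710938, 77.52900695800781), 92.0416488647461) red [634.03558742 -22.09832593  30.        ]
[[0.41028006901239206, 0.9119595229098106, 0.00030585176023709707], [0.872385729029526, -0.3925739560068325, 0.29125389070494717], [0.2657318286483774, -0.1192288456677239, -0.956645743002044]] [-0.255652052319633, -0.5398729985500169, 0.1437830212172976]
```

View pics/w5.png

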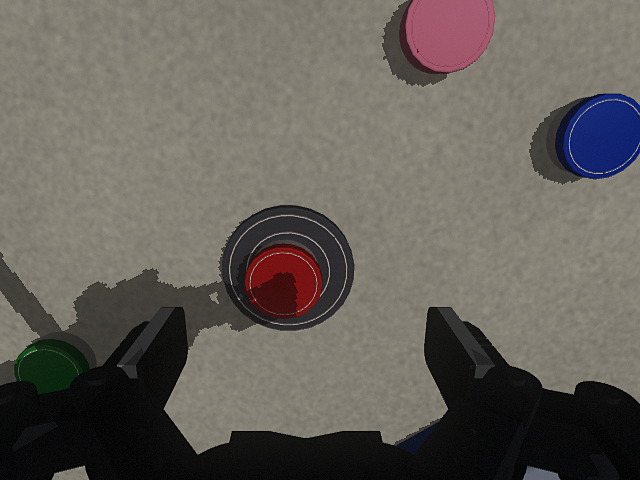

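Red stands on the plate with its lid ring at about (284,283) and the outer plate ring at about (288.5,272). Computing the offset.

```bash
python3 - <<'E'
from h import *
m=dict(R=np.array([[0.41028006901239206, 0.9119595229098106, 0.00030585176023709707], [0.872385729029526, -0.3925739560068325, 0.29125389070494717], [0.2657318286483774, -0.1192288456677239, -0.956645743002044]]),t=np.array([-0.255652052319633, -0.5398729985500169, 0.1437830212172976]),intrinsics=np.array([[406.68,0,305.5],[0,406.68,237.33],[0,0,1]]))
print(ray(m,(288.5,272),.01)*1000, ray(m,(284,283.5),.032)*1000)
im=cv2.imread('pics/w5.png'); g=cv2.cvtColor(im,cv2.COLOR_BGR2GRAY)
# white outer ring points: radial bright maxima around plate
for n,(c,rr) in dict(plate=((288.5,272),(50,64)),lid=((284,283.5),(26,37))).items():
    P=[]
    for a in np.linspace(0,2*np.pi,180,endpoint=False):
        r=np.arange(rr[0],rr[1],.5); x=c[0]+r*np.cos(a); y=c[1]+r*np.sin(a)*.96
        v=cv2.remap(g,x.astype('float32')[None],y.astype('float32')[None],1)[0].astype(float)
        k=v.argmax()
        if v[k]-np.median(v)>25 and 0<k<len(r)-1: P.append((x[k],y[k]))
    e=cv2.fitEllipse(np.float32(P)); print(n,len(P),e,ray(m,e[0],.01 if n=='plate' else .032)*1000)
E
```

```text
[636.38821538 -19.98728448  10.        ] [635.30458893 -21.99355218  32.        ]
plate 174 ((287.55401611328125, 271.4877624511719), (114.24327850341797, 116.23368835449219), 97.82889556884766) [635.72186016 -20.46142901  10.        ]
lid 157 ((283.0478515625, 283.2838134765625), (61.76642608642578, 66.8089599609375), 94.74272155761719) [634.88283281 -22.53159483  32.        ]
```

Red is about 2 mm from the carrier centre. On to yellow, at about (441,223).

{"method": "drive_tool", "body": {
  "deltas": [
    {"linear": [-163,213,0],"claw": 1,"twist": 0},
    {"linear": [-163,213,0],"claw": 1,"twist": 0},
    {"linear": [-163,213,0],"claw": 1,"twist": 0},
    {"linear": [-163,213,0],"claw": 1,"twist": 0},
    {"linear": [-163,213,0],"claw": 1,"twist": 0},
    {"linear": [-163,213,0],"claw": 1,"twist": 0},
    {"linear": [-163,213,0],"claw": 1,"twist": 0},
    {"linear": [-163,213,0],"claw": 1,"twist": 0},
    {"linear": [-163,213,0],"claw": 1,"twist": 0},
    {"linear": [-163,213,0],"claw": 1,"twist": 0}
  ]
}}

```text
clock: 9.7
position: [0.4427, 0.2212, 0.1396]
ee_rot: [-0.0, 0.21, 0.978, -0.001]
contact_force: [0.1, 0.6, 0.2]
width: 0.0855
gripper_force: 0.0
```

```bash
cat >> h.py <<'E'
def lidring(im,m,c,z):
    "refine lid centre: outline hull of the coloured top from seed ellipse c, then its white ring"
    g=cv2.cvtColor(im,cv2.COLOR_BGR2GRAY); P=[]; (cx,cy),ax,_=c; s=np.mean(ax)/2
    for a in np.linspace(0,2*np.pi,180,endpoint=False):
        r=np.arange(.7*s,.97*s,.5); x=cx+r*np.cos(a); y=cy+r*np.sin(a)
        v=cv2.remap(g,x.astype('float32')[None],y.astype('float32')[None],1)[0].astype(float); k=v.argmax()
        if v[k]-np.median(v)>20 and 0<k<len(r)-1: P.append((x[k],y[k]))
    e=cv2.fitEllipse(np.float32(P)); print('ring',len(P),np.round(e[0],1),np.round(e[1],1),np.round(ray(m,e[0],z)*1000,1))
E
python3 - <<'E'
from h import *
im,m=wrist('w6')
e=blob(im,(18,120,60),(32,255,255)); print(e, ray(m,e[0],.019)*1000); lidring(im,m,e,.022)
E
```

```text
9.7 [442.7 221.2 139.6] 0.08551609682908809
((308.3905029296875, 222.02455139160156), (78.07268524169922, 78.89604187011719), 72.109130859375) [441.62199683 222.12835012  19.        ]
ring 87 [308.4 223.1] [66.2 67.9] [441.6 222.2  22. ]
```

{"method": "drive_tool", "body": {
  "deltas": [
    {"linear": [-1,1,-35],"claw": 1,"twist": 0},
    {"linear": [-1,1,-70],"claw": 1,"twist": 0},
    {"linear": [-1,1,-100],"claw": 1,"twist": 0},
    {"linear": [-1,1,-120],"claw": 1,"twist": 0},
    {"linear": [-1,1,-135],"claw": 1,"twist": 0},
    {"linear": [-1,1,-143],"claw": 1,"twist": 0},
    {"linear": [-1,1,-149],"claw": 1,"twist": 0},
    {"linear": [-1,1,-149],"claw": 1,"twist": 0},
    {"linear": [-1,1,-149],"claw": 1,"twist": 0}
  ]
}}

```text
clock: 10.5
position: [0.4417, 0.2227, -0.0082]
ee_rot: [0.0, 0.21, 0.978, 0.0]
contact_force: [0.3, 0.4, -0.1]
width: 0.0852
gripper_force: 0.0
```

{"method": "drive_tool", "body": {
  "deltas": [
    {"linear": [0,0,0],"claw": 0.55,"twist": 0},
    {"linear": [0,0,0],"claw": 0.55,"twist": 0},
    {"linear": [0,0,0],"claw": 0.5,"twist": 0},
    {"linear": [0,0,0],"claw": 0.5,"twist": 0},
    {"linear": [0,0,0],"claw": 0.5,"twist": 0},
    {"linear": [0,0,0],"claw": 0.5,"twist": 0}
  ]
}}

```text
clock: 11.0
position: [0.4415, 0.2232, -0.0074]
ee_rot: [0.001, 0.21, 0.978, 0.001]
contact_force: [-1.3, -0.3, 5.0]
width: 0.054
gripper_force: 26.0
```

{"method": "drive_tool", "body": {
  "deltas": [
    {"linear": [0,0,8],"claw": 0.5,"twist": 0},
    {"linear": [0,0,25],"claw": 0.5,"twist": 0},
    {"linear": [0,0,50],"claw": 0.5,"twist": 0},
    {"linear": [0,0,75],"claw": 0.5,"twist": 0},
    {"linear": [6,-8,95],"claw": 0.5,"twist": 0},
    {"linear": [20,-25,100],"claw": 0.5,"twist": 0},
    {"linear": [38,-48,100],"claw": 0.5,"twist": 0},
    {"linear": [58,-73,100],"claw": 0.5,"twist": 0},
    {"linear": [78,-98,100],"claw": 0.5,"twist": 0},
    {"linear": [98,-123,100],"claw": 0.5,"twist": 0},
    {"linear": [118,-148,100],"claw": 0.5,"twist": 0},
    {"linear": [138,-173,100],"claw": 0.5,"twist": 0}
  ]
}}

```text
clock: 12.0
position: [0.5794, 0.0487, 0.0921]
ee_rot: [0.0, 0.21, 0.978, 0.0]
contact_force: [0.6, 0.1, 1.0]
width: 0.0541
gripper_force: 26.6
```

{"method": "drive_tool", "body": {
  "deltas": [
    {"linear": [18,-23,0],"claw": 0.5,"twist": 0},
    {"linear": [34,-43,0],"claw": 0.5,"twist": 0},
    {"linear": [46,-58,0],"claw": 0.5,"twist": 0},
    {"linear": [53,-67,0],"claw": 0.5,"twist": 0},
    {"linear": [56,-71,0],"claw": 0.5,"twist": 0},
    {"linear": [56,-71,0],"claw": 0.5,"twist": 0},
    {"linear": [56,-71,0],"claw": 0.5,"twist": 0}
  ]
}}

```text
clock: 12.58
position: [0.6339, -0.0202, 0.0914]
ee_rot: [-0.001, 0.21, 0.978, 0.0]
contact_force: [-0.7, -0.1, 0.0]
width: 0.0541
gripper_force: 26.6
```

```bash
python3 - <<'E'
from h import *
im,m=wrist('w7'); p=sensors.get_state()['position']
e=blob(im,(18,120,40),(32,255,255)); lidring(im,m,e,p[2]+.008+.022)
E
```

```text
12.5833 [633.9 -20.2  91.4] 0.054098236231846765
ring 107 [302.9 332.8] [114.7 131.4] [631.4 -21.5 121.4]
```

View pics/w7.png

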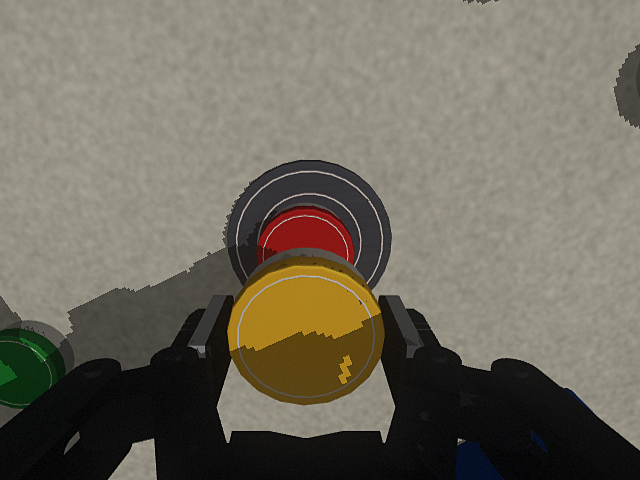

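Yellow is held level, its ring at about (307,336) and red below at (306,245). Shifting slightly and lowering.

{"method": "drive_tool", "body": {
  "deltas": [
    {"linear": [1.5,-1,-15],"claw": 0.5,"twist": 0},
    {"linear": [1.5,-1,-35],"claw": 0.5,"twist": 0},
    {"linear": [1.5,-1,-50],"claw": 0.5,"twist": 0},
    {"linear": [1.5,-1,-57],"claw": 0.5,"twist": 0},
    {"linear": [1.5,-1,-61],"claw": 0.5,"twist": 0},
    {"linear": [1.5,-1,-64],"claw": 0.5,"twist": 0},
    {"linear": [1.5,-1,-66],"claw": 0.5,"twist": 0},
    {"linear": [1.5,-1,-66],"claw": 0.5,"twist": 0},
    {"linear": [1.5,-1,-66],"claw": 0.5,"twist": 0}
  ]
}}

```text
clock: 13.38
position: [0.6368, -0.022, 0.0262]
ee_rot: [0.001, 0.21, 0.978, 0.0]
contact_force: [-0.5, -0.2, -0.2]
width: 0.0542
gripper_force: 26.6
```

{"method": "drive_tool", "body": {
  "deltas": [
    {"linear": [-0.5,0,-1],"claw": 0.5,"twist": 0},
    {"linear": [-0.5,0,-2],"claw": 0.5,"twist": 0},
    {"linear": [-0.5,0,-2],"claw": 0.5,"twist": 0}
  ]
}}

```text
clock: 13.63
position: [0.6363, -0.0222, 0.0246]
ee_rot: [0.001, 0.21, 0.978, 0.0]
contact_force: [-0.1, 0.9, 4.0]
width: 0.0539
gripper_force: 27.1
```

{"method": "drive_tool", "body": {
  "deltas": [
    {"linear": [0,0,0],"claw": 0.75,"twist": 0},
    {"linear": [0,0,0],"claw": 1,"twist": 0},
    {"linear": [0,0,0],"claw": 1,"twist": 0},
    {"linear": [0,0,0],"claw": 1,"twist": 0},
    {"linear": [0,0,0],"claw": 1,"twist": 0},
    {"linear": [0,0,15],"claw": 1,"twist": 0},
    {"linear": [0,0,50],"claw": 1,"twist": 0},
    {"linear": [0,0,90],"claw": 1,"twist": 0},
    {"linear": [0,20,120],"claw": 1,"twist": 0},
    {"linear": [0,40,120],"claw": 1,"twist": 0},
    {"linear": [0,40,120],"claw": 1,"twist": 0}
  ]
}}

```text
clock: 14.55
position: [0.6373, 0.021, 0.1464]
ee_rot: [0.003, 0.209, 0.978, 0.002]
contact_force: [-0.4, -0.1, -1.1]
width: 0.0854
gripper_force: 0.0
```

```bash
python3 - <<'E'
from h import *
im,m=wrist('w8')
e=blob(im,(18,120,40),(32,255,255)); lidring(im,m,e,.054)
e=blob(im,(105,120,30),(130,255,255)); print(e);
if e[1][1]<150: lidring(im,m,e,.022)
E
```

```text
14.55 [637.3  21.  146.4] 0.08536875982139683
ring 93 [242.5 259. ] [64.5 74.6] [635.  -23.3  54. ]
((567.8545532226562, 95.7422866821289), (81.51519012451172, 98.45311737060547), 51.09958267211914)
ring 140 [571.5  96.1] [74.3 80.1] [630.9 211.   22. ]
```

View pics/w8.png

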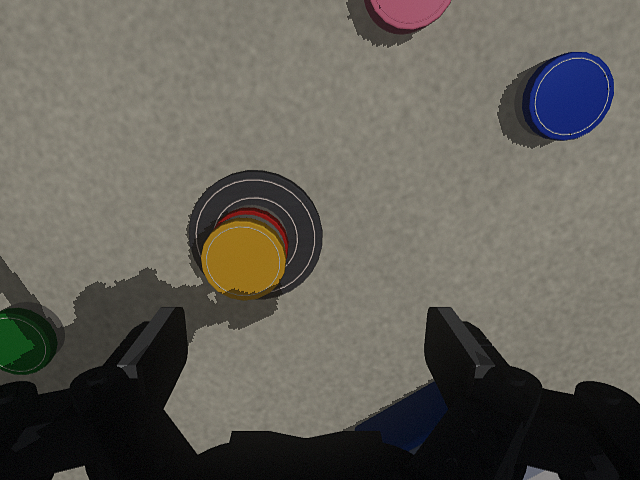

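Yellow sits on red at about (635,-23), pixel (242,259). Blue is at (631,211).

{"method": "drive_tool", "body": {
  "deltas": [
    {"linear": [-6,190,0],"claw": 1,"twist": 0},
    {"linear": [-6,190,0],"claw": 1,"twist": 0},
    {"linear": [-6,190,0],"claw": 1,"twist": 0},
    {"linear": [-6,190,0],"claw": 1,"twist": 0},
    {"linear": [-6,190,0],"claw": 1,"twist": 0},
    {"linear": [-6,190,-25],"claw": 1,"twist": 0},
    {"linear": [-6,190,-50],"claw": 1,"twist": 0},
    {"linear": [-6,190,-50],"claw": 1,"twist": 0},
    {"linear": [-6,190,-50],"claw": 1,"twist": 0}
  ]
}}

```text
clock: 15.35
position: [0.6282, 0.2069, 0.091]
ee_rot: [-0.003, 0.21, 0.978, -0.001]
contact_force: [0.3, -0.2, 0.3]
width: 0.0854
gripper_force: 0.0
```

```bash
python3 - <<'E'
from h import *
im,m=wrist('w9')
e=blob(im[:400],(105,120,30),(130,255,255)); print(e); lidring(im,m,e,.022)
E
```

```text
15.35 [628.2 206.9  91. ] 0.08541178635338928
((316.6073913574219, 246.22715759277344), (91.983642578125, 94.0547103881836), 87.75067901611328)
ring 180 [316.7 248.3] [77.3 81.4] [630.5 211.1  22. ]
```

{"method": "drive_tool", "body": {
  "deltas": [
    {"linear": [2,3,-35],"claw": 1,"twist": 0},
    {"linear": [2,3,-60],"claw": 1,"twist": 0},
    {"linear": [2,3,-78],"claw": 1,"twist": 0},
    {"linear": [2,3,-87],"claw": 1,"twist": 0},
    {"linear": [2,3,-93],"claw": 1,"twist": 0},
    {"linear": [2,3,-93],"claw": 1,"twist": 0}
  ]
}}

```text
clock: 15.9
position: [0.6323, 0.2105, 0.0005]
ee_rot: [0.0, 0.21, 0.978, 0.0]
contact_force: [1.3, -0.5, -0.2]
width: 0.0853
gripper_force: 0.0
```

{"method": "drive_tool", "body": {
  "deltas": [
    {"linear": [-1,0.5,-5],"claw": 1,"twist": 0},
    {"linear": [-1,0.5,-8],"claw": 1,"twist": 0},
    {"linear": [-1,0.5,-8],"claw": 1,"twist": 0},
    {"linear": [-1,0.5,-8],"claw": 0.6,"twist": 0},
    {"linear": [-1,0.5,-8],"claw": 0.5,"twist": 0},
    {"linear": [-1,0.5,-8],"claw": 0.5,"twist": 0},
    {"linear": [-1,0.5,-8],"claw": 0.5,"twist": 0},
    {"linear": [-1,0.5,-8],"claw": 0.5,"twist": 0},
    {"linear": [-1,0.5,-8],"claw": 0.5,"twist": 0}
  ]
}}

```text
clock: 16.65
position: [0.6313, 0.2116, -0.0068]
ee_rot: [0.001, 0.21, 0.978, 0.0]
contact_force: [-1.4, 0.4, 5.6]
width: 0.054
gripper_force: 26.7
```

{"method": "drive_tool", "body": {
  "deltas": [
    {"linear": [0,0,8],"claw": 0.5,"twist": 0},
    {"linear": [0,0,25],"claw": 0.5,"twist": 0},
    {"linear": [0,0,50],"claw": 0.5,"twist": 0},
    {"linear": [0,0,80],"claw": 0.5,"twist": 0},
    {"linear": [0,-8,105],"claw": 0.5,"twist": 0},
    {"linear": [0,-25,120],"claw": 0.5,"twist": 0},
    {"linear": [1,-48,125],"claw": 0.5,"twist": 0},
    {"linear": [1,-78,125],"claw": 0.5,"twist": 0},
    {"linear": [2,-108,125],"claw": 0.5,"twist": 0},
    {"linear": [2,-138,125],"claw": 0.5,"twist": 0},
    {"linear": [3,-168,125],"claw": 0.5,"twist": 0},
    {"linear": [3,-190,125],"claw": 0.5,"twist": 0}
  ]
}}

```text
clock: 17.65
position: [0.6336, 0.0189, 0.1175]
ee_rot: [0.0, 0.21, 0.978, -0.0]
contact_force: [-0.3, 0.1, -0.8]
width: 0.0538
gripper_force: 26.4
```

{"method": "drive_tool", "body": {
  "deltas": [
    {"linear": [1,-18,0],"claw": 0.5,"twist": 0},
    {"linear": [2,-32,0],"claw": 0.5,"twist": 0},
    {"linear": [2,-39,0],"claw": 0.5,"twist": 0},
    {"linear": [2,-42,0],"claw": 0.5,"twist": 0},
    {"linear": [2,-42,0],"claw": 0.5,"twist": 0},
    {"linear": [2,-42,0],"claw": 0.5,"twist": 0},
    {"linear": [2,-42,0],"claw": 0.5,"twist": 0}
  ]
}}

```text
clock: 18.23
position: [0.6357, -0.0194, 0.1174]
ee_rot: [-0.0, 0.209, 0.978, 0.0]
contact_force: [0.5, -0.0, -0.6]
width: 0.0539
gripper_force: 26.4
```

```bash
python3 - <<'E'
from h import *
im,m=wrist('w10'); p=sensors.get_state()['position']; print(p)
e=blob(im[:420,200:410],(105,120,20),(130,255,255)); e=((e[0][0]+200,e[0][1]+4),e[1],0); print(e)
lidring(im,m,e,p[2]+.0295)
E
```

```text
18.2333 [635.7 -19.4 117.4] 0.05391488122319057
[ 0.63576873 -0.01943999  0.11742914]
((305.4782028198242, 331.424072265625), (148.08523559570312, 157.41136169433594), 0)
ring 168 [305.4 337. ] [130.6 135. ] [635.3 -20.7 146.9]
```

{"method": "drive_tool", "body": {
  "deltas": [
    {"linear": [0,-2,-15],"claw": 0.5,"twist": 0},
    {"linear": [0,-2,-35],"claw": 0.5,"twist": 0},
    {"linear": [0,-2,-50],"claw": 0.5,"twist": 0},
    {"linear": [0,-2,-59],"claw": 0.5,"twist": 0},
    {"linear": [0,-2,-64],"claw": 0.5,"twist": 0},
    {"linear": [0,-2,-67],"claw": 0.5,"twist": 0},
    {"linear": [0,-2,-67],"claw": 0.5,"twist": 0},
    {"linear": [0,-2,-67],"claw": 0.5,"twist": 0}
  ]
}}

```text
clock: 18.95
position: [0.6364, -0.0225, 0.0511]
ee_rot: [0.001, 0.21, 0.978, 0.0]
contact_force: [0.1, 0.7, -0.9]
width: 0.0538
gripper_force: 26.4
```

{"method": "drive_tool", "body": {
  "deltas": [
    {"linear": [0,0,-1.5],"claw": 0.5,"twist": 0},
    {"linear": [0,0,-3],"claw": 0.5,"twist": 0},
    {"linear": [0,0,-3.5],"claw": 0.5,"twist": 0},
    {"linear": [0,0,-3.5],"claw": 0.5,"twist": 0}
  ]
}}

```text
clock: 19.28
position: [0.636, -0.0226, 0.0472]
ee_rot: [0.0, 0.21, 0.978, 0.0]
contact_force: [0.1, -0.0, -0.0]
width: 0.054
gripper_force: 26.4
```

{"method": "drive_tool", "body": {
  "deltas": [
    {"linear": [0,0,-1],"claw": 0.5,"twist": 0},
    {"linear": [0,0,-1],"claw": 0.5,"twist": 0},
    {"linear": [0,0,-1],"claw": 0.5,"twist": 0}
  ]
}}

```text
clock: 19.53
position: [0.636, -0.0226, 0.0472]
ee_rot: [0.001, 0.21, 0.978, 0.0]
contact_force: [-1.8, -0.0, 5.7]
width: 0.0539
gripper_force: 26.9
```

Contact at 5.7 N. Releasing, rising and heading for green at about (634,-224).

{"method": "drive_tool", "body": {
  "deltas": [
    {"linear": [0,0,0],"claw": 0.75,"twist": 0},
    {"linear": [0,0,0],"claw": 1,"twist": 0},
    {"linear": [0,0,0],"claw": 1,"twist": 0},
    {"linear": [0,0,0],"claw": 1,"twist": 0},
    {"linear": [0,0,0],"claw": 1,"twist": 0},
    {"linear": [0,0,15],"claw": 1,"twist": 0},
    {"linear": [0,0,50],"claw": 1,"twist": 0},
    {"linear": [0,0,85],"claw": 1,"twist": 0},
    {"linear": [0,0,110],"claw": 1,"twist": 0},
    {"linear": [0,0,110],"claw": 1,"twist": 0},
    {"linear": [0,0,110],"claw": 1,"twist": 0}
  ]
}}

```text
clock: 20.45
position: [0.6369, -0.0227, 0.1578]
ee_rot: [0.002, 0.21, 0.978, 0.0]
contact_force: [-0.2, 0.2, -0.3]
width: 0.085
gripper_force: 0.0
```

```bash
python3 - <<'E'
from h import *
im,m=wrist('w11')
e=blob(im[:420,150:450],(105,120,20),(130,255,255)); e=((e[0][0]+150,e[0][1]+2),e[1],0)
lidring(im,m,e,.076)
E
```

```text
20.45 [636.9 -22.7 157.8] 0.08501857174878036
ring 166 [304.9 238.2] [74.7 77.3] [635.3 -23.8  76. ]
```

View pics/w11.png

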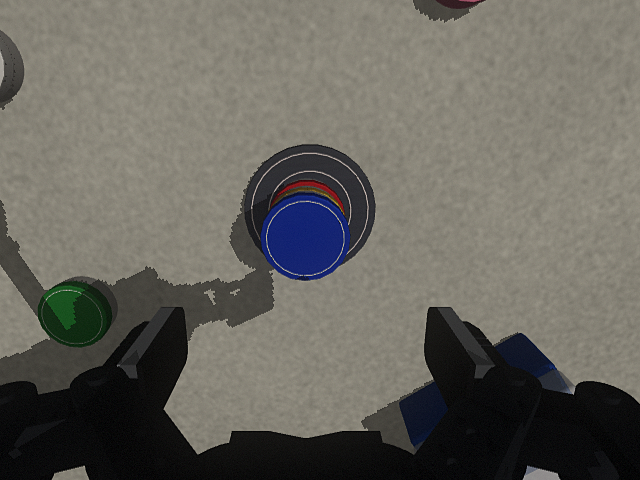

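{"method": "drive_tool", "body": {
  "deltas": [
    {"linear": [-2,-202,0],"claw": 1,"twist": 0},
    {"linear": [-2,-202,0],"claw": 1,"twist": 0},
    {"linear": [-2,-202,0],"claw": 1,"twist": 0},
    {"linear": [-2,-202,0],"claw": 1,"twist": 0},
    {"linear": [-2,-202,0],"claw": 1,"twist": 0},
    {"linear": [-2,-202,-30],"claw": 1,"twist": 0},
    {"linear": [-2,-202,-60],"claw": 1,"twist": 0},
    {"linear": [-2,-202,-60],"claw": 1,"twist": 0},
    {"linear": [-2,-202,-60],"claw": 1,"twist": 0},
    {"linear": [-2,-202,-60],"claw": 1,"twist": 0}
  ]
}}

```text
clock: 21.33
position: [0.634, -0.2242, 0.0959]
ee_rot: [-0.0, 0.21, 0.978, 0.0]
contact_force: [0.9, -0.2, 0.4]
width: 0.0856
gripper_force: 0.0
```

```bash
python3 - <<'E'
from h import *
im,m=wrist('w12')
e=blob(im,(50,100,30),(80,255,255)); print(e); lidring(im,m,e,.022)
E
```

```text
21.3333 [ 634.  -224.2   95.9] 0.08558330561525383
((307.0519714355469, 242.114990234375), (90.48407745361328, 92.2287826538086), 87.9836654663086)
ring 171 [307.2 244.1] [76.1 79.9] [ 633.6 -224.5   22. ]
```

Blue is stacked at (635,-24), pixel (305,238), with the lids lined up. Green is at (633.6,-224.5), right under the tool. Descending and gripping.

{"method": "drive_tool", "body": {
  "deltas": [
    {"linear": [0,0,-35],"claw": 1,"twist": 0},
    {"linear": [0,0,-65],"claw": 1,"twist": 0},
    {"linear": [0,0,-84],"claw": 1,"twist": 0},
    {"linear": [0,0,-94],"claw": 1,"twist": 0},
    {"linear": [0,0,-100],"claw": 1,"twist": 0},
    {"linear": [0,0,-103],"claw": 1,"twist": 0},
    {"linear": [0,0,-103],"claw": 1,"twist": 0},
    {"linear": [0,0,-103],"claw": 1,"twist": 0}
  ]
}}

```text
clock: 22.05
position: [0.635, -0.225, -0.0055]
ee_rot: [0.001, 0.21, 0.978, -0.0]
contact_force: [-0.5, 0.1, 0.4]
width: 0.0854
gripper_force: 0.0
```

{"method": "drive_tool", "body": {
  "deltas": [
    {"linear": [0,0,0],"claw": 0.6,"twist": 0},
    {"linear": [0,0,0],"claw": 0.5,"twist": 0},
    {"linear": [0,0,0],"claw": 0.5,"twist": 0},
    {"linear": [0,0,0],"claw": 0.5,"twist": 0},
    {"linear": [0,0,0],"claw": 0.5,"twist": 0},
    {"linear": [0,0,0],"claw": 0.5,"twist": 0},
    {"linear": [0,0,0],"claw": 0.5,"twist": 0}
  ]
}}

```text
clock: 22.63
position: [0.6344, -0.2248, -0.0059]
ee_rot: [0.001, 0.21, 0.978, -0.0]
contact_force: [-0.7, 0.2, 6.2]
width: 0.0536
gripper_force: 26.3
```

{"method": "drive_tool", "body": {
  "deltas": [
    {"linear": [0,0,8],"claw": 0.5,"twist": 0},
    {"linear": [0,0,25],"claw": 0.5,"twist": 0},
    {"linear": [0,0,55],"claw": 0.5,"twist": 0},
    {"linear": [0,0,85],"claw": 0.5,"twist": 0},
    {"linear": [0,8,115],"claw": 0.5,"twist": 0},
    {"linear": [0,25,135],"claw": 0.5,"twist": 0},
    {"linear": [0,50,145],"claw": 0.5,"twist": 0},
    {"linear": [0,80,145],"claw": 0.5,"twist": 0},
    {"linear": [1,110,145],"claw": 0.5,"twist": 0},
    {"linear": [1,140,145],"claw": 0.5,"twist": 0},
    {"linear": [1,165,145],"claw": 0.5,"twist": 0},
    {"linear": [1,182,145],"claw": 0.5,"twist": 0}
  ]
}}

```text
clock: 23.63
position: [0.6342, -0.0399, 0.1381]
ee_rot: [-0.0, 0.209, 0.978, 0.001]
contact_force: [0.0, 0.3, -0.1]
width: 0.0543
gripper_force: 26.7
```

{"method": "drive_tool", "body": {
  "deltas": [
    {"linear": [0,10,0],"claw": 0.5,"twist": 0},
    {"linear": [0,17,0],"claw": 0.5,"twist": 0},
    {"linear": [0,20,0],"claw": 0.5,"twist": 0},
    {"linear": [0,20,0],"claw": 0.5,"twist": 0},
    {"linear": [0,20,0],"claw": 0.5,"twist": 0},
    {"linear": [0,20,0],"claw": 0.5,"twist": 0}
  ]
}}

```text
clock: 24.13
position: [0.6349, -0.0237, 0.1379]
ee_rot: [0.0, 0.21, 0.978, -0.0]
contact_force: [-0.3, -0.9, -0.0]
width: 0.0539
gripper_force: 26.7
```

```bash
python3 - <<'E'
from h import *
im,m=wrist('w13'); p=sensors.get_state()['position']
e=blob(im[:420,200:410],(50,100,20),(80,255,255)); e=((e[0][0]+200,e[0][1]+4),e[1],0); print(e)
lidring(im,m,e,p[2]+.028)
E
```

```text
24.1333 [634.9 -23.7 137.9] 0.053905565839147684
((305.32725524902344, 328.9656066894531), (147.595703125, 156.0043487548828), 0)
ring 166 [305.5 334.2] [130.  134.1] [634.3 -24.9 165.9]
```

{"method": "drive_tool", "body": {
  "deltas": [
    {"linear": [0.7,1,-15],"claw": 0.5,"twist": 0},
    {"linear": [0.7,1,-35],"claw": 0.5,"twist": 0},
    {"linear": [0.7,1,-49],"claw": 0.5,"twist": 0},
    {"linear": [0.7,1,-57],"claw": 0.5,"twist": 0},
    {"linear": [0.7,1,-62],"claw": 0.5,"twist": 0},
    {"linear": [0.7,1,-65],"claw": 0.5,"twist": 0},
    {"linear": [0.7,1,-66.5],"claw": 0.5,"twist": 0},
    {"linear": [0.7,1,-66.5],"claw": 0.5,"twist": 0},
    {"linear": [0.7,1,-66.5],"claw": 0.5,"twist": 0}
  ]
}}

```text
clock: 24.93
position: [0.6361, -0.0217, 0.0722]
ee_rot: [0.001, 0.21, 0.978, 0.0]
contact_force: [0.5, 0.5, -0.1]
width: 0.0543
gripper_force: 26.7
```

{"method": "drive_tool", "body": {
  "deltas": [
    {"linear": [0,-0.5,-1],"claw": 0.5,"twist": 0},
    {"linear": [0,-0.5,-2],"claw": 0.5,"twist": 0},
    {"linear": [0,-0.5,-2],"claw": 0.5,"twist": 0},
    {"linear": [0,-0.5,-2],"claw": 0.5,"twist": 0}
  ]
}}

```text
clock: 25.27
position: [0.636, -0.0222, 0.0701]
ee_rot: [0.001, 0.21, 0.978, 0.0]
contact_force: [0.3, -0.0, 2.4]
width: 0.0539
gripper_force: 26.8
```

Contact at 2.4 N. Releasing and backing away upward.

{"method": "drive_tool", "body": {
  "deltas": [
    {"linear": [0,0,0],"claw": 0.75,"twist": 0},
    {"linear": [0,0,0],"claw": 1,"twist": 0},
    {"linear": [0,0,0],"claw": 1,"twist": 0},
    {"linear": [0,0,0],"claw": 1,"twist": 0},
    {"linear": [0,0,0],"claw": 1,"twist": 0},
    {"linear": [0,0,15],"claw": 1,"twist": 0},
    {"linear": [0,0,50],"claw": 1,"twist": 0},
    {"linear": [0,0,85],"claw": 1,"twist": 0},
    {"linear": [0,0,110],"claw": 1,"twist": 0},
    {"linear": [0,0,110],"claw": 1,"twist": 0},
    {"linear": [0,0,110],"claw": 1,"twist": 0}
  ]
}}

```text
clock: 26.18
position: [0.6366, -0.0222, 0.1814]
ee_rot: [0.002, 0.21, 0.978, 0.0]
contact_force: [-1.2, -0.4, -0.5]
width: 0.0852
gripper_force: 0.0
```

```bash
python3 - <<'E'
from h import *
im,m=wrist('w14')
e=blob(im[:420,150:450],(50,100,20),(80,255,255)); e=((e[0][0]+150,e[0][1]+2),e[1],0)
lidring(im,m,e,.098)
cv2.imwrite('pics/s14.png',cv2.resize(np.ascontiguousarray(eyes.get_image('side')[130:270,300:460,::-1]),None,fx=4,fy=4))
E
```

```text
26.1833 [636.6 -22.2 181.4] 0.08520871141336067
ring 173 [305.  236.9] [73.7 77.1] [634.6 -23.1  98. ]
```

View pics/s14.png

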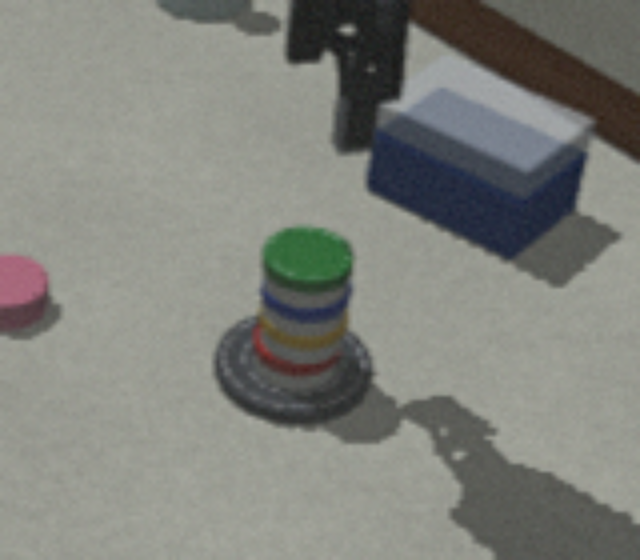

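The stack stands aligned on the carrier at crop (305,305): red, yellow, blue, green, with the gripper clear. Handing in.

```bash
python3 -c "
from rig import manip; print(manip.sign_off())"
```

```text
the job is handed in; nothing more can be done
None
```

The four dishes are stacked red, yellow, blue, green on the carrier plate, about 2 mm from its centre and lined up to within about 2 mm by camera; the job was handed in at about 26 s, and no verdict came back.

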